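Lock the board cradle's axle with the loop pin

ROBOT

A 6-joint arm with a two-finger parallel gripper is mounted at the origin on the work surface. World frame = base frame: x ahead of the robot, y to its left, z up, the work surface at z = 0. Lengths are in mm, angles in rad, forces in N, time in s.
With the tool pointing down it reaches from about 350 to 775 mm from the base axis. Payload 7.3 kg.
Tool frame: the origin (TCP) lies midway between the tips of the shut fingers; the grasp point (between the pads) lies 19 mm behind it; z points along the fingers, y is the line along which they close (so a half turn about z gives the same grasp; the last joint's range is limited). The gripper opens to 92 mm and grips with 3 to 60 N. Pads are 19 mm wide; open, the fingers measure 130 mm over their backs; the gripper's body (75 mm by 190 mm) begins 47 mm behind the grasp point.
Start: joints at [-1.403, 0.342, 1.524, -0, 1.275, -0.146], TCP at [162.077, -499.376, 226.741] pointing down, gripper open.
Joint ranges: [-2.53, 2.53], [-0.77, 2.02], [0.04, 2.7], [-1, 4.14], [0.28, 2.66], [-3.11, 3.11]. Speed limits (rad/s): [2.57, 2.57, 3.14, 3.14, 3.14, 3.14].

INTERFACE

Orientations are given as a rotation vector (axis times angle).
In Python, from workcell import state, snapshot, calibration, job_done gives the robot as it stands.
- The arm moves only by the tool move_arm, never from a script. Its argument "series" is a list that holds one entry, the list of rows, each a list of 5 numbers: the gripper's target within -1 to 1 (shut at 1, half-way at 0, fully open at -1), then the shift along the tool's x, y, z in m, then the turn about the tool's z in degrees. A call has 1 to 5 rows; each row shifts and turns the commanded pose from where the row before left it, along the tool's axes as they then stand; what a row does not reach is not made up. A row lasts 1/12 s, in which the tool goes at most 41.7 mm and 7.16 degrees, less where a joint would pass 70% of its speed; a pose out of reach is approached as far as the arm can. A call is refused whole if a number of a shift passes 0.0417 or a number of a turn 7.16, either way. A call with a gripper value outside its range is refused whole. The fingers move at their own pace and stop on an object; "force" is the grip in N (left out, the last holds). Time passes only in rows, so rows that do not move let the fingers close. It gives the time, the measured TCP pose, the force, the opening and the grip force at its end, in the units of the state.
- state(): the state, without advancing time (a new reading comes with each control period).
- snapshot(name): name is "side" or "top" or "wrist"; returns (picture, depth): 480x640x3 uint8, red, green, blue; 480x640 float32, mm along the optical axis (not along the pixel's ray), 0 where there is no reading.
- calibration(name): a dict with "fovy" (degrees; the focal length in pixels is half the picture's height over the tangent of half this angle, whatever the lens; pixels are square), "cx", "cy" (the principal point, pixels), "cam_to_world" (4x4, takes a point from camera to world coordinates). Camera axes: x right, y down, z forward; pixel columns grow to the right and rows downward; lengths in mm; the calibration is good to about 2 mm. A picture is of the moment at which its call begins: read the wrist's pose just before it. calibration takes no time and is no camera call; for the wrist camera it gives the pose at the moment of the call.
- job_done(): hands the job in; it is judged then, once.
The state is a dict: "time_s": time; "joints": joint angles; "joint_vel": joint speeds; "effort": joint torques, N m; "eef_pos": TCP position; "tool_rot": TCP orientation; "wrist_force": force on the tool from outside, world axes, zero at the start; "ft_torque": the same for the moment, N m; "grip_width": finger opening in mm; "finger_force": force on a finger pad.
Only numpy, scipy, OpenCV 4.12 (cv2) and the standard library are available. Lean on these libraries where they do the work, as an engineer would, in place of code of your own. Each camera call takes 0.05 s, during which the arm holds its last target. There are 200 camera calls.

TASK

Lock the axle of the circuit-board cradle: take the one pin that has a swinging wire loop from the wooden stand and push it down through the cross hole near the axle's free end until its flange rests on the axle, with the loop open and sticking out past the axle's end. Then press the loop down over the end of the axle so that it snaps shut, and let go.

Things in the scene. Friction and masses are not known exactly. Their poses are not given: they have to be found in the camera images.
- pin_head (a point): Centre of the loose loop pin's steel head, an upright plate 24 mm along x, 14 along y, 48 tall: pinch it across y from above. z up; x: the way the open loop points. Flange underside 42 mm below (32 mm wide); under it a shank 12 mm thick, 52 long. Loop pivots reach 33 mm out each side, 30 mm below: keep fingertips above them. Other pins 70 mm off along y, in any order: round head, fixed eye.
- loop (a joint): Angle (rad) of the pin's wire loop about its pivot, which runs along the pin's y 30 mm below pin_head. 0 = open, sticking out level along the pin's x; grows as it swings down; 1.3 = shut, its stop. An over-centre spring holds it open at first and swings it fully shut by itself once pushed past about 0.4; 1 N down on the cross bar is enough. A low spring box behind the flange (to 34 mm along -x) balances it.
- loop_bar (a point): Middle of the loop's cross bar: 6 mm wire, 58 mm long along y, 48 mm from the pivot; axes turn with the loop. Open, it is level, 48 mm out from the pin's axis and 30 mm below pin_head. To shut it, push it straight down from above with shut fingers 40 to 45 mm out from the pin's axis, by some 35 mm: it slips off them and snaps in under the axle.
- cross_hole (a point): Centre of the mouth of the 20 mm round upright through hole in the top of the cradle's flat steel axle, 100 mm above the table. x points along the axle to its free end, 20 mm from here (the pin's x must point the same way); z up. The axle is 36 mm wide, 22 mm thick; an aluminium cheek 118 mm high stands 58 mm off along -x. The cradle is fixed.

How it is judged (in metres and radians):
On the way, in this order (a step that is already met when the one before it is completed fails the run):
1. the loop pin stands fully home in the cross hole, its loop still open (horizontal distance between pin_head and cross_hole below 0.012 m and z of pin_head in the frame of cross_hole between 0.036 and 0.048 m and angle between pin_head's own z axis and vertical below 0.18 rad and value of joint loop below 0.4 rad), for 0.2 s.
2. the loop is shut over the axle's end (horizontal distance between pin_head and cross_hole below 0.012 m and z of pin_head in the frame of cross_hole between 0.036 and 0.048 m and angle between pin_head's own z axis and vertical below 0.18 rad and value of joint loop above 1.1 rad and z of loop_bar in the frame of cross_hole below -0.022 m and x of loop_bar in the frame of cross_hole above 0 m), for 0.2 s.
At the end, for the whole second after the job is handed in: Loop pin home in the cross hole (head within 12 mm of the hole axis, flange within 6 mm of the axle, lean under 0.18 rad), its loop shut over the axle's end (above 1.1 rad; cross bar over 22 mm below the axle's top, on the free-end side of the hole), at rest (all of step 2 and velocity of joint loop between -0.2 and 0.2 rad/s); the robot touches nothing.
It also fails if it takes over 45 s, if anything falls off the work surface, if the arm or the gripper's body presses on something with over 40 N, if the wrist force passes 120 N, or if a joint passes its speed limit or range.

## Working session

There is one attempt and no reset: what is moved stays moved. The work goes in short steps, Python scripts to look and compute and a tool call to move; the robot and the scene stay as the last step left them, time stands still between calls to the robot, and variables do not carry over. Pictures are saved under pics/ and viewed, at most 10 in all, crops included, and the job is handed in when it is done.

Besides the shell and the picture viewer there is one more tool, called in YAML: its name, and indented under it one key for each argument. move_arm: Moves the arm, as the interface text tells. Its arguments: {"type":"object","properties":{"series":{"type":"array","items":{"type":"array","items":{"type":"array","items":{"type":"number"}}}},"force":{"type":"number"}},"required":["series"]}

```bash
mkdir -p pics; ls; cat > h.py <<'E'
import numpy as np,cv2
from workcell import state,snapshot,calibration
def pts(name):
    c=calibration(name); im,d=snapshot(name)
    f=240/np.tan(np.radians(c["fovy"])/2)
    v,u=np.mgrid[0:480,0:640]
    P=np.stack([(u-c["cx"])/f*d,(v-c["cy"])/f*d,d],-1)
    M=np.array(c["cam_to_world"])
    W=P@M[:3,:3].T+M[:3,3]; W[d==0]=np.nan
    return im,d,W,c
E
python3 - <<'E'
from h import *
for n in("top","side"):
    im,d,W,c=pts(n); np.savez(f"{n}.npz",im=im,d=d,W=W)
    cv2.imwrite(f"pics/{n}0.png",im[...,::-1]); print(n,np.round(c["cam_to_world"],2).tolist(),c["fovy"])
s=state();print(s)
E
```

```text
pics
top [[-0.0, -0.98, 0.19, 345.68], [-1.0, 0.0, 0.0, -95.49], [-0.01, -0.19, -0.98, 901.06], [0.0, 0.0, 0.0, 1.0]] 49.70343418925841
side [[1.0, -0.07, 0.06, 451.32], [-0.1, -0.73, 0.67, -563.28], [-0.0, -0.67, -0.74, 645.17], [0.0, 0.0, 0.0, 1.0]] 53.78364832656372
{'time_s': 0.1, 'joints': array([-1.40296806e+00,  3.42627715e-01,  1.52486956e+00,  2.57714425e-05,
        1.27539354e+00, -1.46024697e-01]), 'joint_vel': array([ 0.0001348 , -0.00097614, -0.00357624,  0.00033948,  0.00178509,
        0.00013391]), 'effort': array([ 1.70892075e-03, -4.32004130e+01, -2.44694120e+01,  7.18803238e-02,
        5.26112714e-02, -4.83172892e-05]), 'eef_pos': array([ 162.04062025, -499.01415529,  226.14573146]), 'tool_rot': array([-3.10170911e+00, -4.90763573e-01, -1.64815815e-05]), 'wrist_force': array([-0.47832586,  0.72153301,  0.333641  ]), 'ft_torque': array([-0.04572591,  0.02903911, -0.02418199]), 'finger_force': 0.0, 'grip_width': 91.89157324410317}
```

View pics/top0.png

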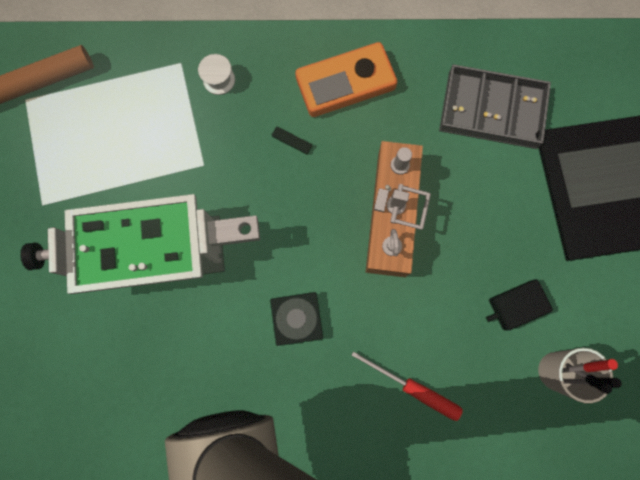

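View pics/side0.png

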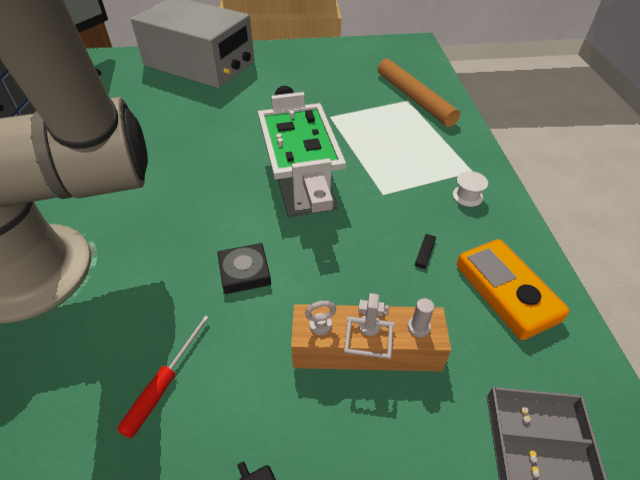

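Top view: the loop pin is the middle one, with its head near (400,198) and the loop opening to image right (about -y). The round head is at (402,160) and the fixed eye at (393,245). The axle's cross hole is at (245,228) and the free end is at (258,228), also image right. Next I measure them.

```bash
python3 - <<'E'
from h import *
t=np.load("top.npz");W=t["W"];im=t["im"]
cv2.imwrite("pics/crop1.png",np.hstack([cv2.resize(im[150:250,355:455,::-1],(400,400),interpolation=2),cv2.resize(im[180:280,190:290,::-1],(400,400),interpolation=2)]))
def box(W,x0,x1,y0,y1,z0,z1):
    m=(W[...,0]>x0)&(W[...,0]<x1)&(W[...,1]>y0)&(W[...,1]<y1)&(W[...,2]>z0)&(W[...,2]<z1); return m
print("hole",W[228,245],"axle",W[228,225],W[240,235],"head",W[195,402],W[190,402],W[200,400],"bar",W[208,425], "stand",W[262,380])
R=W[180:215,370:435]
h=R.reshape(-1,3);h=h[~np.isnan(h[:,0])];print("z hist",np.histogram(h[:,2],bins=np.arange(40,220,8)))
# axle top
m=box(W,*(W[228,225,0]-45,W[228,225,0]+45),W[228,258,1]-40,W[228,212,1],92,108)
v,u=np.nonzero(m);print("axle px",len(v),u.min(),u.max(),v.min(),v.max())
r=cv2.minAreaRect(W[m][:,:2].astype(np.float32));print("axle rect",r, W[m].mean(0))
E
```

```text
hole [537.23278231  50.55970393   1.23835379] axle [516.23196807  66.08588546 100.51730112] [497.33502404  50.15230443  98.02434598] head [ 561.96991638 -211.40032773  125.38843054] [ 588.49643073 -221.23138748   61.38474989] [ 555.6345428  -208.95364323  119.28620558] bar [ 553.70296475 -255.85470552   75.38404593] stand [ 466.11313392 -181.13715676   65.34123645]
z hist (array([ 10,   8, 625, 253, 428,  54,  23,  19,  25,  26, 129,  16,   0,
         0,   0,   0,   0,   0,   0,   0,   0,   0]), array([ 40,  48,  56,  64,  72,  80,  88,  96, 104, 112, 120, 128, 136,
       144, 152, 160, 168, 176, 184, 192, 200, 208, 216]))
axle px 943 212 258 216 244
axle rect ((514.2581176757812, 51.958824157714844), (36.85329055786133, 72.62911987304688), 7.222125053405762) [513.12125151  52.59838307 100.16067675]
```

View pics/crop1.png

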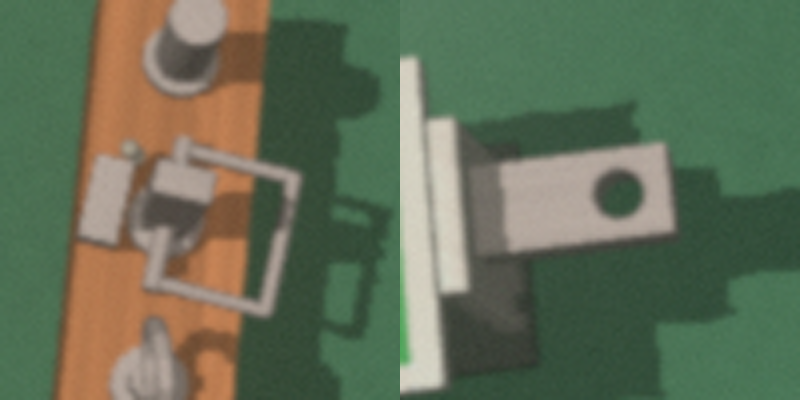

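The crops show the loop pin's head top at about (400,195), with the bar running from (429.5,194.5) to (422,227). The cross hole is at about (244.5,228).

```bash
cat >> h.py <<'E'
def ray(c,u,v,z):
    f=240/np.tan(np.radians(c["fovy"])/2);M=np.array(c["cam_to_world"])
    d=M[:3,:3]@np.array([(u-c["cx"])/f,(v-c["cy"])/f,1]);o=M[:3,3]
    return o+d*(z-o[2])/d[2]
def ang(v): return np.degrees(np.arctan2(v[1],v[0]))
E
python3 - <<'E'
from h import *
t=np.load("top.npz");W=t["W"];im=t["im"];c=calibration("top")
# hole: pixels in the patch that are far darker than axle
p=cv2.cvtColor(im,cv2.COLOR_RGB2GRAY)[218:240,234:254]
m=(p<100).astype(np.uint8);n,l,s,ce=cv2.connectedComponentsWithStats(m)
print([(s[i,4],ce[i]+[234,218]) for i in range(1,n)])
i=max(range(1,n),key=lambda i:s[i,4]*(np.hypot(*(ce[i]-[11,10]))<5))
print("hole",ray(c,*(ce[i]+[234,218]),100))
a,b=ray(c,429.5,194.5,73),ray(c,422,227,73);print("bar",a,b,(a+b)/2,np.linalg.norm(a-b),"pin yaw",ang((a-b)[:2])-90)
def sel(W,z0,z1,ctr,r): return W[(W[...,2]>z0)&(W[...,2]<z1)&(np.hypot(W[...,0]-ctr[0],W[...,1]-ctr[1])<r)]
S=np.load("side.npz")["W"]
for A in(W,S):
    h=sel(A,118,134,(560,-210),28);r=cv2.minAreaRect(h[:,:2].astype(np.float32));print("headtop",len(h),np.median(h,0),r)
    h=sel(A,66,82,(555,-255),50);h=h[h[:,1]<-225];print("loop",len(h),cv2.minAreaRect(h[:,:2].astype(np.float32)),np.median(h[:,2]))
M=np.array(cv2.Rodrigues(np.array(state()["tool_rot"]))[0]);print("toolx,y yaw",ang(M[:,0]),ang(M[:,1]))
E
```

```text
[(np.int32(103), array([244.16504854, 227.99029126])), (np.int32(5), array([251., 239.]))]
hole [516.22971704  35.85120359 100.        ]
bar [ 577.22394259 -264.63793667   73.        ] [ 522.40314332 -250.18096699   73.        ] [ 549.81354295 -257.40945183   73.        ] 56.69500864797853 pin yaw -104.77331600543616
headtop 155 [ 560.73140075 -208.2765473   125.8165765 ] ((562.0972290039062, -208.84388732910156), (23.92578125, 15.174155235290527), 75.12199401855469)
loop 267 ((555.5698852539062, -244.88058471679688), (73.36945343017578, 38.78950500488281), 0.22408851981163025) 73.00669268879983
headtop 194 [ 561.59260459 -211.76543065  126.48524567] ((562.362548828125, -208.8430938720703), (25.107141494750977, 13.933043479919434), 75.89491271972656)
loop 391 ((556.6458129882812, -245.33059692382812), (72.62390899658203, 39.64866638183594), 0.35444408655166626) 73.35459381689236
toolx,y yaw 17.982011512543536 -72.0179728370122
```

move_arm:
  series:
    - [[0.13,0.039,-0.0127,0,0],[0.13,0.039,-0.0127,0,0],[0.13,0.039,-0.0127,0,0],[0.13,0.039,-0.0127,0,0],[0.13,0.039,-0.0127,0,0]]
  force: 30

```text
time_s: 0.52
eef_pos: [329.0, -377.3, 226.5]
tool_rot: [-3.103, -0.49, 0.0]
wrist_force: [0.0, -0.3, -0.3]
grip_width: 63.2
finger_force: 0.0
```

move_arm:
  series:
    - [[0.13,0.039,-0.0127,0,0],[0.13,0.039,-0.0127,0,0],[0.13,0.039,-0.0127,0,0],[0.13,0.039,-0.0127,0,0],[0.13,0.039,-0.0127,0,0]]

```text
time_s: 0.93
eef_pos: [495.1, -256.5, 226.4]
tool_rot: [-3.103, -0.491, 0.001]
wrist_force: [1.1, -0.2, -0.1]
grip_width: 40.7
finger_force: 0.0
```

move_arm:
  series:
    - [[0.13,0,0,0,-7.1],[0.13,0,0,0,-7.1],[0.13,0,0,0,-7.1],[0.13,0,0,0,-7.1],[0.13,0,0,0,-7.1]]

```text
time_s: 1.35
eef_pos: [493.8, -257.9, 226.2]
tool_rot: [-2.8, -1.422, 0.001]
wrist_force: [0.2, -0.3, 0.9]
grip_width: 39.5
finger_force: 0.0
```

move_arm:
  series:
    - [[0.13,0,0,0,-7.1],[0.13,0,0,0,-7.1],[0.13,0,0,0,-7.1],[0.13,0,0,0,0],[0.13,0,0,0,0]]

```text
time_s: 1.77
eef_pos: [493.7, -258.1, 226.4]
tool_rot: [-2.499, -1.903, 0.0]
wrist_force: [0.5, 0.1, -0.1]
grip_width: 40.1
finger_force: 0.0
```

```bash
cat >> h.py <<'E'
def go(x,y,z,yaw_y):
    s=state();M=cv2.Rodrigues(np.array(s["tool_rot"]))[0];p=np.array(s["eef_pos"])
    d=M.T@(np.array([x,y,z])-p)
    t=-(yaw_y-ang(M[:,1])); t=(t+90)%180-90
    print("pos",p.round(1),"tooly yaw",ang(M[:,1]).round(2),"tilt",np.degrees(np.arccos(-M[2,2])).round(2),"delta tool",d.round(1),"turn",t.round(2))
E
python3 - <<'E'
from h import *
go(562,-209,87,-14.7)
im,d,W,c=pts("wrist");np.savez("w1.npz",im=im,d=d,W=W);cv2.imwrite("pics/w1.png",im[...,::-1])
h=W[(W[...,2]>116)&(W[...,2]<134)&(np.hypot(W[...,0]-562,W[...,1]+209)<30)];print(len(h),np.median(h,0),cv2.minAreaRect(h[:,:2].astype(np.float32)))
h=W[(W[...,2]>66)&(W[...,2]<80)&(np.hypot(W[...,0]-562,W[...,1]+209)<65)];h=h[h[:,1]<-225];print(len(h),cv2.minAreaRect(h[:,:2].astype(np.float32)))
E
```

```text
pos [ 493.7 -258.1  226.4] tooly yaw -15.44 tilt 0.04 delta tool [ 65.5  52.9 139.3] turn -0.74
684 [ 562.34307688 -207.56363202  125.98345636] ((563.2542724609375, -207.9136199951172), (23.660593032836914, 14.465611457824707), 75.5128402709961)
872 ((572.7305908203125, -244.5157928466797), (104.28778076171875, 38.83799362182617), 0.22636723518371582)
```

View pics/w1.png

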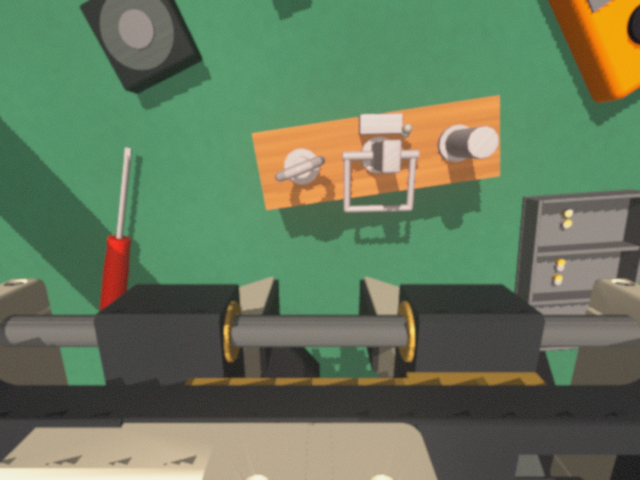

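The wrist view shows the loop pin square to the gripper, with its head at (390,157) and the bar level at (378,208). The fingers are clear of the neighbouring pins. I go over it and then down.

move_arm:
  series:
    - [[0.13,0.033,0.0266,0,0.4],[0.13,0.033,0.0266,0,0],[0.13,0,0,0.02,0],[0.13,0,0,0.03,0],[0.13,0,0,0.02,0]]

```text
time_s: 2.23
eef_pos: [561.4, -208.5, 154.5]
tool_rot: [-2.503, -1.896, 0.001]
wrist_force: [0.4, 0.5, -0.6]
grip_width: 39.8
finger_force: 0.0
```

```bash
python3 - <<'E'
from h import *
go(562.5,-208.5,87,-15)
E
```

```text
pos [ 561.4 -208.5  154.5] tooly yaw -15.73 tilt 0.09 delta tool [ 0.3  1.2 67.5] turn -0.73
```

move_arm:
  series:
    - [[0.13,0,0.001,0.02,-0.7],[0.13,0,0,0.02,0],[0.13,0,0,0.02,0],[0.13,0,0,0.0075,0],[0.13,0,0,0,0]]

```text
time_s: 2.65
eef_pos: [561.3, -209.2, 87.2]
tool_rot: [-2.49, -1.909, 0.003]
wrist_force: [-0.6, 0.8, 0.4]
grip_width: 39.7
finger_force: 0.0
```

move_arm:
  series:
    - [[0.6,0,0,0,0],[0.9,0,0,0,0],[1,0,0,0,0],[1,0,0,0,0],[1,0,0,0,0]]
  force: 30

```text
time_s: 3.07
eef_pos: [562.8, -210.1, 90.2]
tool_rot: [2.49, 1.913, 0.001]
wrist_force: [-1.3, 0.0, 2.0]
grip_width: 13.7
finger_force: 30.0
```

move_arm:
  series:
    - [[1,0,0,0,0],[1,0,0,0,0],[1,0,0,-0.01,0],[1,0,0,-0.02,0],[1,0,0,-0.02,0]]

```text
time_s: 3.48
eef_pos: [561.6, -209.4, 139.0]
tool_rot: [-2.489, -1.912, 0.002]
wrist_force: [-0.1, -0.9, -2.0]
grip_width: 13.8
finger_force: 30.0
```

move_arm:
  series:
    - [[1,0,0,-0.03,0],[1,0,0,-0.03,0],[1,0,0,-0.03,0],[1,0,0,0,0],[1,0,0,0,0]]

```text
time_s: 3.9
eef_pos: [563.0, -210.1, 231.1]
tool_rot: [2.488, 1.912, 0.002]
wrist_force: [-0.8, -0.3, -2.8]
grip_width: 13.9
finger_force: 30.0
```

```bash
python3 - <<'E'
from h import *
go(516.2,35.9,229,7.2)
print(state()["wrist_force"],state()["joints"].round(2))
im,d,W,c=pts("side");cv2.imwrite("pics/s2.png",im[...,::-1])
E
```

```text
pos [ 563.  -210.1  231.1] tooly yaw -14.92 tilt 0.2 delta tool [ 225.6 -108.5    1.5] turn -22.12
[-0.79520785 -0.32696238 -2.80531807] [-0.48  0.48  1.3  -0.    1.36 -0.22]
```

View pics/s2.png

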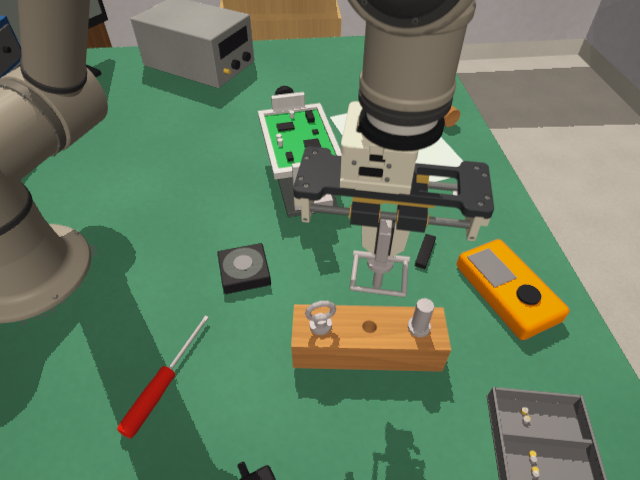

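The side view shows the pin hanging straight with its loop open at (380,273), and the stand's hole is empty. I carry it to the axle.

move_arm:
  series:
    - [[1,0.037,-0.0178,0,0],[1,0.037,-0.0178,0,0],[1,0.037,-0.0178,0,0],[1,0.037,-0.0178,0,0],[1,0.037,-0.0178,0,0]]

```text
time_s: 4.37
eef_pos: [522.2, -6.3, 227.1]
tool_rot: [-2.489, -1.911, 0.005]
wrist_force: [0.9, 1.3, -3.0]
grip_width: 13.9
finger_force: 30.0
```

move_arm:
  series:
    - [[1,0.037,-0.0178,0,-5.6],[1,0,0,0,-5.5],[1,0,0,0,-5.5],[1,0,0,0,-5.5],[1,0,0,0,0]]

```text
time_s: 4.78
eef_pos: [515.2, 32.7, 227.3]
tool_rot: [-2.071, -2.358, 0.004]
wrist_force: [-0.2, 0.4, -1.6]
grip_width: 13.7
finger_force: 30.0
```

move_arm:
  series:
    - [[1,0,0,0,0],[1,0,0,0,0]]

```text
time_s: 4.95
eef_pos: [515.9, 32.0, 228.2]
tool_rot: [-2.081, -2.352, 0.002]
wrist_force: [0.7, 0.4, -2.5]
grip_width: 13.7
finger_force: 30.0
```

```bash
python3 - <<'E'
from h import *
go(516.2,35.9,229,7.2)
for n in("top","side","wrist"):
    im,d,W,c=pts(n);np.savez(n+"3.npz",im=im,d=d,W=W);cv2.imwrite(f"pics/{n}3.png",im[...,::-1])
a=cv2.imread("pics/top3.png")[150:300,160:360];b=cv2.imread("pics/side3.png")[60:260,230:430]
cv2.imwrite("pics/c3.png",np.hstack([cv2.resize(a,(400,300)),cv2.resize(b,(400,400))[:300]]))
E
```

```text
pos [515.9  32.  228.2] tooly yaw 7.0 tilt 0.12 delta tool [ 3.8  0.7 -0.8] turn -0.2
```

View pics/c3.png

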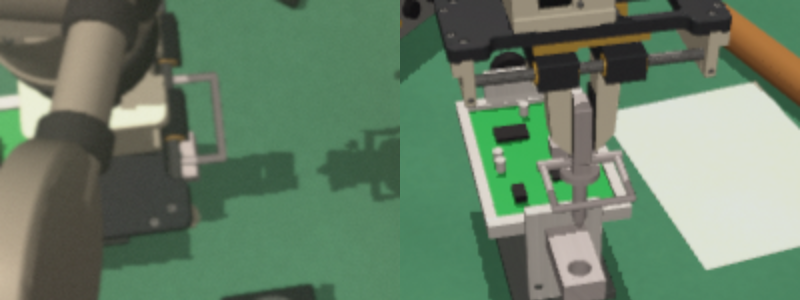

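The loop is open and sticks out past the axle end. The shank stands above the axle. Next I measure shank and hole in the side view.

```bash
python3 - <<'E'
from h import *
t=np.load("side3.npz");W=t["W"];im=t["im"];c=calibration("side")
cam=np.array(c["cam_to_world"])[:3,3]
def sel(z0,z1,x=(480,560),y=(-60,80)): return (W[...,2]>z0)&(W[...,2]<z1)&(W[...,0]>x[0])&(W[...,0]<x[1])&(W[...,1]>y[0])&(W[...,1]<y[1])
print(np.histogram(W[sel(130,260)][:,2],bins=np.arange(130,262,6)))
for z0 in(150,160,170,180,190):
    m=sel(z0,z0+10);p=W[m]
    if len(p): print(z0,len(p),p.mean(0).round(1),np.ptp(p,0).round(1))
m=sel(200,222);v,u=np.nonzero(m);print("loopband",len(v),W[m].min(0).round(1),W[m].max(0).round(1))
b=W[sel(195,225,y=(-60,-5))];print("bar",len(b),b.mean(0).round(1),cv2.minAreaRect(b[:,:2].astype(np.float32)))
# hole in side image from first snapshot
im0=np.load("side.npz")["im"];g=cv2.cvtColor(im0,cv2.COLOR_RGB2GRAY)[182:206,306:334]
mm=(g<115).astype(np.uint8);n,l,s,ce=cv2.connectedComponentsWithStats(mm)
for i in range(1,n):
    if s[i,4]>15: q=ce[i]+[306,182];print(s[i].tolist(),q,ray(c,*q,100).round(1))
E
```

```text
(array([  0,   0,   0,   4,  12,  19,  14,   1,  22,  21,  11,   7, 157,
       366, 221,  33,  43,  72, 104, 124, 120]), array([130, 136, 142, 148, 154, 160, 166, 172, 178, 184, 190, 196, 202,
       208, 214, 220, 226, 232, 238, 244, 250, 256]))
150 16 [515.2  29.8 155.8] [6.7 4.7 9.8]
160 32 [515.2  28.7 164.8] [9.8 5.9 9.3]
170 9 [516.   29.2 178. ] [9.4 3.8 9.4]
180 36 [514.8  29.  185.5] [9.6 8.2 9. ]
190 11 [515.2  28.  192.2] [7.8 3.6 4. ]
loopband 764 [482.9 -20.8 200.6] [552.6  65.8 221.8]
bar 206 [519.1 -14.7 210.6] ((520.7767333984375, -12.96365737915039), (63.76884460449219, 15.427855491638184), 0.2846637964248657)
[24, 0, 4, 24, 68] [331.86764706 191.17647059] [539.   41.8 100. ]
[0, 5, 7, 19, 44] [308.27272727 197.5       ] [497.2  29.9 100. ]
```

```bash
python3 - <<'E'
from h import *
c=calibration("side")
g=cv2.cvtColor(np.load("side.npz")["im"],cv2.COLOR_RGB2GRAY)
print(ray(c,320,194,100)); print(g[184:205:1,310:331])
go(516.4,34.4,150,7.2)
E
```

```text
[517.90798433  36.69828077 100.        ]
[[195 195 195 194 194 194 195 193 192 192 193 195 195 193 193 195 195 154
  136 136 108]
 [195 196 195 194 195 194 195 194 193 193 192 194 195 193 193 195 195 172
  140 138 106]
 [195 196 195 194 195 195 194 194 193 193 193 194 195 194 194 194 195 179
  141 138  99]
 [194 197 196 195 195 195 194 194 193 193 193 194 194 196 194 193 195 195
  152 139  94]
 [195 197 197 195 194 195 195 195 195 194 194 193 194 196 194 194 194 195
  175 144  95]
 [195 197 198 196 195 195 191 188 188 186 186 185 188 193 195 194 194 195
  187 149  93]
 [195 196 198 197 191 186 169 146 144 146 145 141 156 177 191 193 194 195
  195 164  93]
 [195 195 197 196 171 134 124 115 115 118 117 116 121 135 167 189 194 195
  195 179  99]
 [195 195 197 185 139 104 106 112 117 117 118 116 113 107 121 165 191 194
  196 195 119]
 [194 195 197 171 114 101 107 112 116 118 118 118 113 107  97 119 188 194
  196 195 148]
 [194 195 197 178 107 101 109 114 116 117 118 116 113 106  98 125 190 194
  195 196 163]
 [190 195 196 184 124 102 108 116 117 118 117 116 112 106 100 156 193 194
  194 
[... 198 characters left out ...]
95 197 198 200 194 184 183 173 171 171 194 197 195 195 197 197
  195 194 196]
 [129 190 195 196 198 200 187 195 196 196 196 197 196 197 195 195 196 198
  196 192 189]
 [ 77 181 194 196 198 199 199 197 196 197 196 196 196 193 190 188 187 186
  185 171 154]
 [ 77 140 190 196 197 199 197 195 190 190 188 185 186 172 156 152 138 120
  119 118 116]
 [ 77 130 184 189 188 187 175 172 156 154 139 119 117 117 117 117 116 116
  117 119 117]
 [ 78  77 146 152 137 120 117 119 118 116 117 118 117 118 117 117 117 117
  116 117 119]
 [ 82  78 114 116 115 115 117 118 119 118 118 117 118 117 117 116 117 117
  117 116 117]]
pos [516.3  32.  228.8] tooly yaw 7.08 tilt 0.04 delta tool [ 2.4  0.5 78.8] turn -0.12
```

move_arm:
  series:
    - [[1,0.0028,0.0015,0.02,0],[1,0,0,0.02,0],[1,0,0,0.01,0],[1,0,0,0.01,0],[1,0,0,0.01,0]]

```text
time_s: 5.52
eef_pos: [517.8, 35.0, 158.8]
tool_rot: [2.078, 2.355, 0.0]
wrist_force: [0.0, -0.3, -2.5]
grip_width: 13.6
finger_force: 30.0
```

move_arm:
  series:
    - [[1,0,0,0,0],[1,0,0,0,0]]

```text
time_s: 5.68
eef_pos: [517.6, 35.1, 159.1]
tool_rot: [-2.078, -2.356, 0.0]
wrist_force: [0.9, 0.2, -2.1]
grip_width: 13.4
finger_force: 30.0
```

```bash
python3 - <<'E'
from h import *
go(517.2,35,128.5,7.2);print(state()["wrist_force"])
im,d,W,c=pts("side");b=im[110:235,240:400,::-1];cv2.imwrite("pics/c4.png",cv2.resize(b,(640,500),interpolation=2))
E
```

```text
pos [517.6  35.1 159.1] tooly yaw 7.17 tilt 0.02 delta tool [-0.  -0.4 30.6] turn -0.03
[ 0.92335869  0.17560195 -2.12216208]
```

View pics/c4.png

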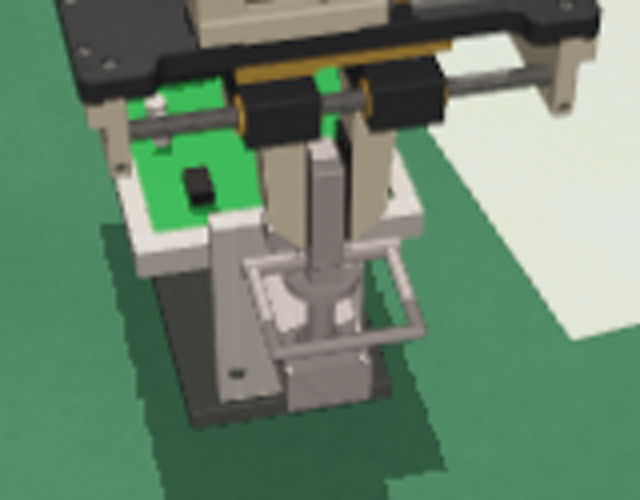

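The shank is already in the hole without any contact force, and the loop is still open. I lower the rest of the way.

move_arm:
  series:
    - [[1,0,0,0.01,0],[1,0,0,0.01,0],[1,0,0,0.006,0],[1,0,0,0.002,0],[1,0,0,0.0,0]]

```text
time_s: 6.15
eef_pos: [517.0, 35.2, 130.3]
tool_rot: [-2.077, -2.355, 0.002]
wrist_force: [0.6, 0.8, -2.3]
grip_width: 14.0
finger_force: 30.0
```

move_arm:
  series:
    - [[1,0,0,0.001,0],[1,0,0,0.001,0],[1,0,0,0,0]]

```text
time_s: 6.4
eef_pos: [517.7, 35.1, 129.3]
tool_rot: [2.078, 2.356, 0.0]
wrist_force: [-0.5, -0.3, -2.1]
grip_width: 13.7
finger_force: 30.0
```

move_arm:
  series:
    - [[1,0,0,0.001,0],[1,0,0,0.001,0],[1,0,0,0,0]]

```text
time_s: 6.65
eef_pos: [517.8, 35.1, 128.2]
tool_rot: [2.077, 2.355, 0.001]
wrist_force: [-2.4, 0.1, 4.3]
grip_width: 14.1
finger_force: 30.0
```

move_arm:
  series:
    - [[1,0,0,0.001,0],[1,0,0,0,0],[1,0,0,0,0]]

```text
time_s: 6.9
eef_pos: [517.8, 35.1, 128.1]
tool_rot: [2.077, 2.355, 0.001]
wrist_force: [-3.7, -0.2, 11.9]
grip_width: 14.0
finger_force: 30.0
```

Contact at 12 N, so the flange is seated. I release and rise.

move_arm:
  series:
    - [[0.5,0,0,0,0],[0.3,0,0,0,0],[0.3,0,0,0,0],[0.3,0,0,0,0],[0.3,0,0,-0.02,0]]

```text
time_s: 7.32
eef_pos: [515.4, 35.3, 143.2]
tool_rot: [-2.074, -2.352, 0.007]
wrist_force: [-1.0, 0.4, -0.1]
grip_width: 31.7
finger_force: 0.0
```

move_arm:
  series:
    - [[0.3,0,0,-0.03,0],[0.3,0,0,-0.03,0],[0.3,0,0,-0.02,0],[1,-0.02,0,0,0],[1,-0.023,0,0,0]]

```text
time_s: 7.73
eef_pos: [523.7, -7.0, 227.8]
tool_rot: [2.073, 2.357, 0.003]
wrist_force: [0.5, -0.2, -0.6]
grip_width: 23.1
finger_force: 0.0
```

move_arm:
  series:
    - [[1,0,0,0,0],[1,0,0,0,0],[1,0,0,0,0]]

```text
time_s: 7.98
eef_pos: [522.7, -7.2, 225.9]
tool_rot: [-2.078, -2.355, 0.0]
wrist_force: [-0.1, 0.9, 0.7]
grip_width: 3.7
finger_force: 0.0
```

```bash
python3 - <<'E'
from h import *
go(516.4,36,128.5,7.2)
im,d,W,c=pts("side");b=im[90:240,230:430,::-1];cv2.imwrite("pics/c5.png",cv2.resize(b,(800,600),interpolation=2))
def sel(z0,z1,x,y): return W[(W[...,2]>z0)&(W[...,2]<z1)&(W[...,0]>x[0])&(W[...,0]<x[1])&(W[...,1]>y[0])&(W[...,1]<y[1])]
h=sel(155,175,(495,540),(10,60));print("headtop",len(h),h.mean(0),np.percentile(h[:,2],95),cv2.minAreaRect(h[:,:2].astype(np.float32)))
b=sel(104,122,(470,570),(-40,0));print("bar",len(b),b.mean(0),cv2.minAreaRect(b[:,:2].astype(np.float32)))
E
```

```text
pos [522.7  -7.2 225.9] tooly yaw 7.15 tilt 0.05 delta tool [43.6 -0.8 97.4] turn -0.05
headtop 127 [516.96181775  32.432      162.75895163] 165.79702208019577 ((517.57763671875, 35.015140533447266), (14.03179931640625, 24.857479095458984), 7.246467590332031)
bar 168 [520.8851837  -11.04275107 110.43960698] ((522.65087890625, -7.414669990539551), (63.63512420654297, 17.618871688842773), 3.9294655323028564)
```

View pics/c5.png

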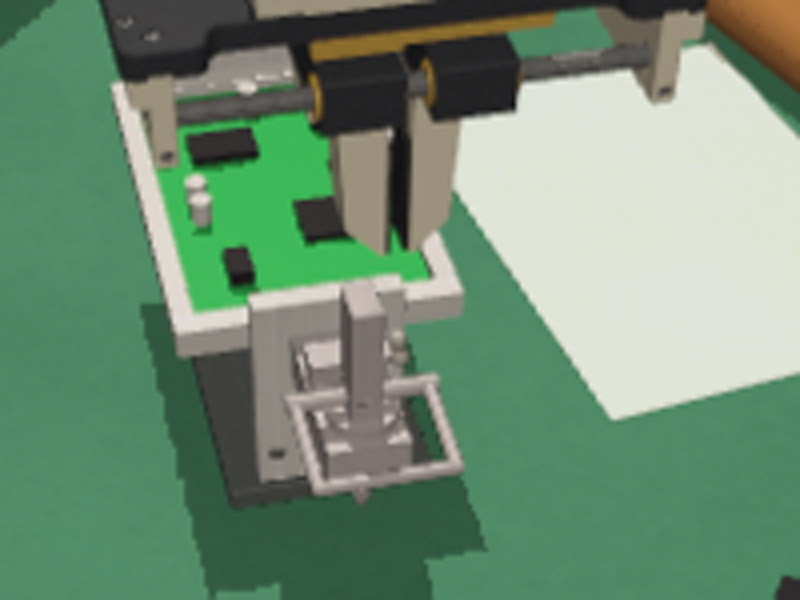

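The pin is seated: head top at z 166, loop open, with its bar around (380,480) in the crop at z about 112. The shut fingers are above the bar. The gripper body could brush the head, so I push about 49 mm out, where the spring takes over after roughly 20 mm.

move_arm:
  series:
    - [[1,-0.0065,0,0.03,0],[1,0,0,0.03,0],[1,0,0,0.03,0],[1,0,0,0.008,0],[1,0,0,0,0]]

```text
time_s: 8.45
eef_pos: [522.2, -13.1, 126.1]
tool_rot: [-2.074, -2.353, 0.004]
wrist_force: [0.2, -0.4, 0.0]
grip_width: 0.7
finger_force: 0.0
```

move_arm:
  series:
    - [[1,0,0,0.004,0],[1,0,0,0.004,0],[1,0,0,0.004,0],[1,0,0,0,0]]

```text
time_s: 8.78
eef_pos: [523.9, -13.9, 116.5]
tool_rot: [2.077, 2.356, 0.001]
wrist_force: [-0.9, -0.3, 0.3]
grip_width: 0.6
finger_force: 0.0
```

```bash
python3 - <<'E'
from h import *
go(523.4,-13.5,93,7.2)
E
```

```text
pos [523.9 -13.9 116.5] tooly yaw 7.19 tilt 0.05 delta tool [ 0.5 -0.5 23.5] turn -0.01
```

move_arm:
  series:
    - [[1,0,0,0.004,0],[1,0,0,0.004,0],[1,0,0,0.004,0],[1,0,0,0,0]]

```text
time_s: 9.12
eef_pos: [523.4, -14.0, 103.5]
tool_rot: [-2.078, -2.355, 0.001]
wrist_force: [0.1, -0.1, 0.2]
grip_width: 0.4
finger_force: 0.5
```

move_arm:
  series:
    - [[1,0,0,0.004,0],[1,0,0,0.003,0],[1,0,0,0,0]]

```text
time_s: 9.37
eef_pos: [523.2, -13.9, 96.4]
tool_rot: [-2.077, -2.355, 0.001]
wrist_force: [0.1, -0.5, 0.2]
grip_width: 0.5
finger_force: 0.0
```

move_arm:
  series:
    - [[1,0,0,0.002,0],[1,0,0,0.002,0],[1,0,0,0,0]]

```text
time_s: 9.62
eef_pos: [523.5, -13.9, 92.8]
tool_rot: [-2.078, -2.356, 0.001]
wrist_force: [0.3, -0.5, -0.6]
grip_width: 0.7
finger_force: 0.0
```

```bash
python3 - <<'E'
from h import *
go(523.4,-13.5,93,7.2)
im,d,W,c=pts("side");b=im[90:240,230:430,::-1];cv2.imwrite("pics/c6.png",cv2.resize(b,(800,600),interpolation=2))
E
```

```text
pos [523.5 -13.9  92.8] tooly yaw 7.18 tilt 0.04 delta tool [ 0.4 -0.  -0.2] turn -0.02
```

View pics/c6.png

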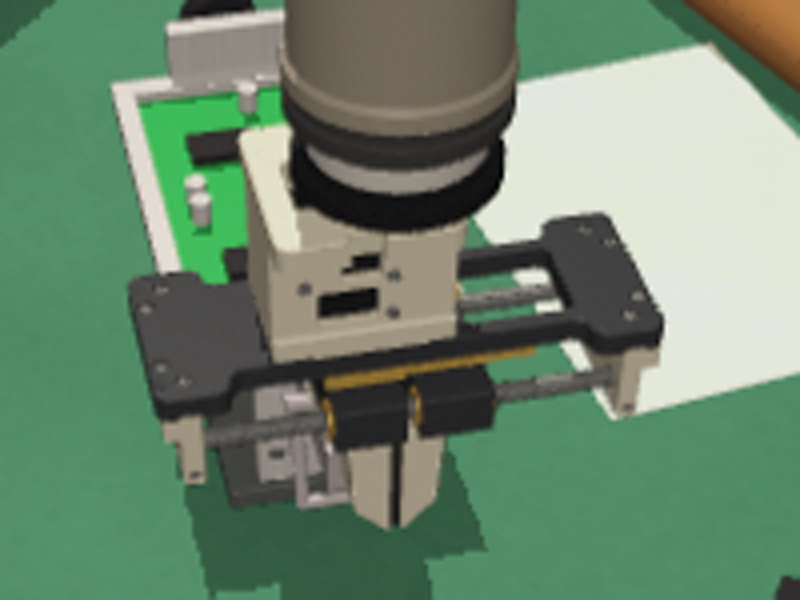

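The loop's side at (305,440)–(305,505) now hangs nearly upright, so it seems to have snapped shut. I push a little further to be sure, then rise.

move_arm:
  series:
    - [[1,0,0,0.002,0],[1,0,0,0.002,0],[1,0,0,0,0]]

```text
time_s: 9.92
eef_pos: [523.5, -13.9, 88.8]
tool_rot: [-2.078, -2.356, 0.001]
wrist_force: [0.1, 0.1, 0.3]
grip_width: 0.4
finger_force: 0.0
```

move_arm:
  series:
    - [[1,-0.004,0,-0.02,0],[1,0,0,-0.03,0],[1,0,0,-0.04,0],[1,0,0,-0.04,0],[1,0,0,0,0]]

```text
time_s: 10.33
eef_pos: [527.8, -18.5, 227.1]
tool_rot: [2.07, 2.347, 0.011]
wrist_force: [1.9, 1.0, -0.2]
grip_width: 0.8
finger_force: 0.0
```

```bash
python3 - <<'E'
from h import *
im,d,W,c=pts("side");b=im[90:240,230:430,::-1];cv2.imwrite("pics/c7.png",cv2.resize(b,(800,600),interpolation=2))
def sel(z0,z1,x,y): return W[(W[...,2]>z0)&(W[...,2]<z1)&(W[...,0]>x[0])&(W[...,0]<x[1])&(W[...,1]>y[0])&(W[...,1]<y[1])]
h=sel(155,175,(495,540),(10,60));print("headtop",len(h),h.mean(0),np.percentile(h[:,2],95),cv2.minAreaRect(h[:,:2].astype(np.float32)))
b=sel(50,75,(480,555),(5,30));print("bar",len(b),b.mean(0),b.max(0)-b.min(0))
E
```

```text
headtop 127 [517.15991186  32.49707577 162.78325082] 166.3096111916466 ((517.41455078125, 35.43903732299805), (13.446452140808105, 25.286924362182617), 6.029691219329834)
bar 133 [519.47380022  22.47873986  68.89652188] [62.18097312 13.49888257 10.14381287]
```

View pics/c7.png

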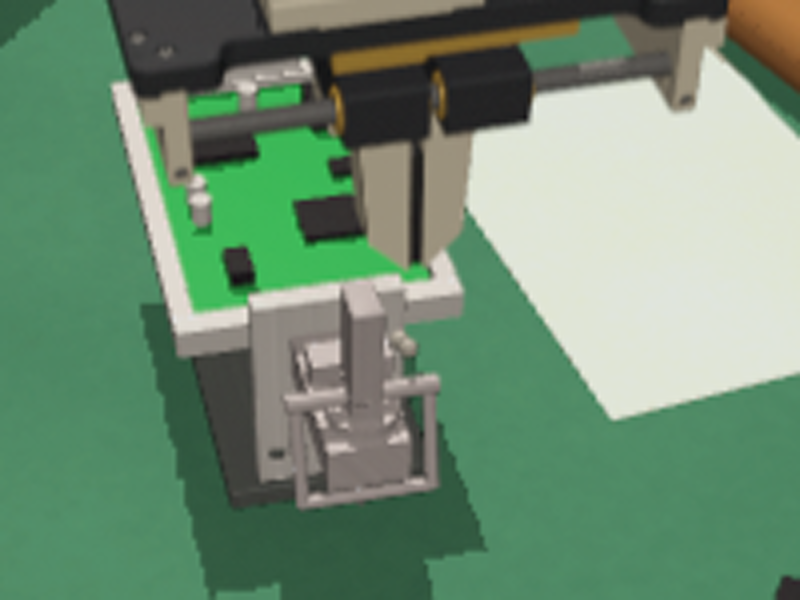

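The loop is shut, with its bar at (368,495), z about 68 mm and 13 mm towards the free end. The pin is upright and the gripper is clear of everything.

move_arm:
  series:
    - [[1,0,0,0,0],[1,0,0,0,0],[1,0,0,0,0]]

```text
time_s: 10.63
eef_pos: [523.4, -17.8, 217.5]
tool_rot: [-2.076, -2.354, 0.003]
wrist_force: [-0.4, 0.7, -0.2]
grip_width: 0.6
finger_force: 0.0
```

```bash
python3 -c "
from workcell import job_done
print(job_done())"
```

```text
the job is handed in; nothing more can be done
None
```

The loop pin is fully seated in the axle's cross hole, its loop is snapped shut over the axle's end, and the gripper is clear; I handed the job in at about 10.6 s, and `job_done()` gave no verdict.

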